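# Tip a paddle tile onto its back and square it to the bench stop

### The job

The wooden tile is standing on its edge with its dark curved paddle facing sideways, towards the robot. By pushing only, tip it over onto its back so that it lies flat with the paddle pointing up, and push it along the bench until its far edge lies flush along the aluminium stop strip, the whole edge within the strip's length. Do not grasp or lift the tile or tip it any other way, and leave the blue-capped marker, the blue tape roll, the yellow bin and the spare paddle where they are.

Things in the scene. Friction and masses are not known exactly. Their poses are not given: they have to be found in the camera images.
- tile: Loose wooden tile, 65 mm deep (x), 130 mm wide (y), 120 mm tall (z) as it stands; 0.45 to 0.8 kg, centre of mass near its middle. Pale plywood face on its -x side with a dark walnut paddle, brown body. Origin: centre of the underside as it stands; z up, -x looks to the robot, turned by up to 0.7 rad. On its back it is 65 mm high, x points down and z levelly away; it slides under 2 to 10 N.
- tile_paddle (a point): Outermost point of the dark paddle, 30 mm out from the middle of the pale face (tile frame -62.5, 0, 60 mm). The paddle is 22 mm wide and covers 38 to 94 mm of the standing tile's height; the face is free beside and above it. The point is 60 mm above the bench when the tile stands, 95 mm when it lies on its back.
- tile_heel (a point): Middle of the rear lower edge (tile frame 32.5, 0, 0 mm), axes as the tile's. Pushed on the pale face near its top with a few N, the tile pivots about this edge, which stays on the bench, passes balance at about 0.5 rad and falls on its back by itself. Then the former underside is the upright side nearest the robot, above this edge, and the former top is the far side, 120 mm beyond.
- tile_corner_l (a point): Rear upper corner of the tile on its +y side (tile frame 32.5, 65, 120 mm). When the tile lies on its back this is the left end of the far lower edge, on the bench.
- tile_corner_r (a point): Rear upper corner of the tile on its -y side (tile frame 32.5, -65, 120 mm). When the tile lies on its back this is the right end of the far lower edge, on the bench.
- stop_face (a point): Middle of the lower edge, on the bench, of the near face of the stop: a fixed straight aluminium strip with dark slots on top, 440 mm long, 24 mm deep, 25 mm high, beyond the tile. x points away from the robot, square to the strip (up to 0.22 rad from the world's x); y runs along the strip, which ends at y = -220 and +220 mm.
- marker: Loose thick marker standing upright, white with blue cap, 24 mm diameter, 120 mm high; origin at the middle of its foot. To be left alone.
- tape: Loose roll of blue tape lying flat, 84 mm outside diameter, 24 mm high; origin at the centre of its underside. To be left alone.
- bin: Loose open yellow bin, 70 x 90 mm, 45 mm high; origin at the centre of its underside. To be left alone.
- spare: Loose spare walnut paddle lying on the bench, about 95 mm long, 16 mm wide, 25 mm high; origin on its underside, its x along its length. To be left alone.
There are look-alikes about, which are no part of the job. There is more than one size of the tile; the one meant has the size given above.

How it is judged (in metres and radians):
On the way:
1. the tile lies on its back with the paddle up (height (world z) of tile_paddle above 0.088 m and height (world z) of each of tile_corner_l, tile_corner_r below 0.008 m), for 0.2 s.
At the end, for the whole second after the job is handed in: The tile lies flat on its back, paddle up (far corners and heel within 6 mm of the bench, paddle tip above 88 mm), at rest, with both far corners within 5 mm of the stop's near face and within the strip's length (height (world z) of tile_paddle above 0.088 m and height (world z) of each of tile_heel, tile_corner_l, tile_corner_r below 0.006 m and x of tile_corner_l in the frame of stop_face between -0.005 and 0.005 m and x of tile_corner_r in the frame of stop_face between -0.005 and 0.005 m and y of tile_corner_l in the frame of stop_face below 0.222 m and y of tile_corner_r in the frame of stop_face above -0.222 m and linear speed of tile below 0.01 m/s and angular speed of tile below 0.1 rad/s); the robot touches nothing.
It fails at once if the tile is lifted: its heel rises more than 20 mm off the bench or its paddle above 130 mm (height (world z) of tile_heel above 0.02 m or height (world z) of tile_paddle above 0.13 m).
It fails at once if the tile is tipped onto its paddle (height (world z) of tile_paddle below 0.04 m).
It fails at once if the marker, tape roll, yellow bin or spare paddle is moved by more than 15 mm (distance of any of marker, tape, bin, spare from where it was at the start of the episode above 0.015 m).
It also fails if it takes over 48 s, if anything falls off the work surface, if the arm or the gripper's body presses on something with over 40 N, if the wrist force passes 120 N, or if a joint passes its speed limit or range.

### The arm

A 6-joint arm with a two-finger parallel gripper is mounted at the origin on the work surface. World frame = base frame: x ahead of the robot, y to its left, z up, the work surface at z = 0. Lengths are in mm, angles in rad, forces in N, time in s.
With the tool pointing down it reaches from about 300 to 875 mm from the base axis. Payload 4.2 kg.
Tool frame: the origin (TCP) lies midway between the tips of the shut fingers; the grasp point (between the pads) lies manip.grip_point_offset behind it (manip.grip_point_offset is the distance from the TCP to the grasp point, in mm); z points along the fingers, y is the line along which they close (so a half turn about z gives the same grasp; the last joint's range is limited). The gripper opens to 85 mm and grips with 20 to 120 N. Pads are 22 mm wide; open, the fingers measure 114 mm over their backs; the gripper's body (76 mm by 85 mm) begins 54 mm behind the grasp point. The pads swing forward as they close: fully open they stand 13 mm farther back than shut.
Start: joints at [-1.206, 0.32, 1.565, -0, 1.257, -0.02], TCP at [215.844, -532.966, 231.338] pointing down, gripper open.
Joint ranges: [-3.11, 3.11], [-0.84, 2.01], [0.21, 2.61], [-1.34, 4.49], [0.05, 2.63], [-2.56, 2.56]. Speed limits (rad/s): [2.57, 2.57, 3.14, 3.14, 3.14, 3.14].

### API

Orientations are given as a rotation vector (axis times angle).
In Python, from station import manip, cams gives the robot as it stands. The module is installed in compiled form; this text tells all that it offers.
- The arm moves only by the tool arm_command, never from a script. Its argument "deltas" is a list of rows, each a list of 4 numbers: the shift along the tool's x, y, z in cm, then the turn about the tool's z in degrees. A call has exactly 5 rows; each row is the pose to reach, as a shift and turn from the pose commanded when the call began, along the tool's axes at that moment; what a row does not reach only later rows make up. A row lasts 1/12 s, in which the tool goes at most 41.7 mm and 7.16 degrees, less where a joint would pass 70% of its speed; a pose out of reach is approached as far as the arm can. A call with a gripper value outside its range is refused whole. "fingers" is the gripper command: -1 is shut, 1 is fully open, values between are in proportion, set as the call begins (left out, the last holds). The fingers move at their own pace and stop on an object; "force" is the grip in N (left out, the last holds). Time passes only in rows, so rows that repeat a pose let the fingers close, or fill a call up. It gives the time, the measured TCP pose, the force, the opening and the grip force at its end, in the units of the state.
- manip.state(): the state, without advancing time (a new reading comes with each control period).
- cams.read_camera(name): name is "side" or "top" or "wrist"; returns the picture (480x640x3 uint8, blue, green, red); there is no depth.
- cams.camera_model(name): a dict with "vertical_fov" (degrees; the focal length in pixels is half the picture's height over the tangent of half this angle, whatever the lens; pixels are square), "cx", "cy" (the principal point, pixels), "rvec" (rotation vector, rad) and "tvec" (3), from world to camera coordinates, as OpenCV has them; the wrist camera has in their place "hand_eye" (4x4, takes a point from camera to tool coordinates, whose origin is the TCP and whose axes are the flange's). Camera axes: x right, y down, z forward; pixel columns grow to the right and rows downward; lengths in mm; the calibration is good to about 2 mm. The wrist camera is an equidistant fisheye: a pixel r from the principal point sees the ray r / f radians off the axis. A picture is of the moment at which its call begins: read the wrist's pose just before it. camera_model takes no time and is no camera call.
- manip.sign_off(): hands the job in; it is judged then, once.
The state is a dict: "t": time; "joint_positions": joint angles; "joint_vel": joint speeds; "tau": joint torques, N m; "eef_pos": TCP position; "tcp_rot": TCP orientation; "ft_force": force on the tool from outside, world axes, zero at the start; "wrist_torque": the same for the moment, N m; "gripper_width": finger opening in mm; "gripper_force": force on a finger pad.
Only numpy, scipy, OpenCV 4.12 (cv2) and the standard library are available. Lean on these libraries where they do the work, as an engineer would, in place of code of your own. Each camera call takes 0.05 s, during which the arm holds its last target. There are 200 camera calls.

## Working session

There is one attempt and no reset: what is moved stays moved. The work goes in short steps, Python scripts to look and compute and a tool call to move; the robot and the scene stay as the last step left them, time stands still between calls to the robot, and variables do not carry over. Pictures are saved under pics/ and viewed, at most 10 in all, crops included, and the job is handed in when it is done.

Besides the shell and the picture viewer there is one more tool, called by a JSON object that holds its "fn" and its "kwargs". arm_command: Moves the arm, as the interface text tells. Its arguments: {"type":"object","properties":{"deltas":{"type":"array"},"fingers":{"type":"number"},"force":{"type":"number"}},"required":["deltas"]}

```bash
mkdir -p pics
cat > h.py <<'E'
import numpy as np, cv2
from station import manip, cams
def cam(n):
    m=cams.camera_model(n); f=240/np.tan(np.radians(m["vertical_fov"])/2)
    R,_=cv2.Rodrigues(np.array(m["rvec"],float)); t=np.array(m["tvec"],float).ravel()
    return m,f,R,t
def px2w(n,u,v,z):
    m,f,R,t=cam(n); d=R.T@np.array([(u-m["cx"])/f,(v-m["cy"])/f,1]); c=-R.T@t
    return c+d*(z-c[2])/d[2]
def w2px(n,p):
    m,f,R,t=cam(n); q=R@np.array(p,float)+t; return f*q[0]/q[2]+m["cx"],f*q[1]/q[2]+m["cy"]
E
python3 - <<'E'
from h import *
for n in("top","side"):
    cv2.imwrite(f"pics/{n}0.png",cams.read_camera(n)); m,f,R,t=cam(n); print(n,f,-R.T@t,R[2],m.keys())
print(manip.state()); print(manip.grip_point_offset)
E
```

```text
top 582.1364128017392 [2.63471364e+02 5.00781886e-01 1.44378178e+03] [ 0.20827207  0.00888883 -0.97803054] dict_keys(['vertical_fov', 'cx', 'cy', 'rvec', 'tvec'])
side 497.74948223348116 [478.99979533 791.65432336 612.77136464] [ 0.09307418 -0.8301749  -0.54967885] dict_keys(['vertical_fov', 'cx', 'cy', 'rvec', 'tvec'])
{'t': 0.1, 'joint_positions': array([-1.20602025e+00,  3.20220871e-01,  1.56555732e+00,  7.98512925e-06,
        1.25739230e+00, -2.00055350e-02]), 'joint_vel': array([-9.78583016e-04, -7.06466219e-05, -1.92207339e-03,  1.56836456e-03,
       -5.31235769e-04, -2.08360983e-03]), 'tau': array([ 6.69749152e-04, -4.16406512e+01, -2.34704429e+01, -3.74336048e-05,
        4.84785225e-03,  2.95176918e-06]), 'eef_pos': array([ 215.67846873, -532.55910587,  230.57029774]), 'tcp_rot': array([-3.08210364e+00, -6.00390518e-01,  4.13178893e-04]), 'ft_force': array([-0.13112921, -0.30182169,  0.06701218]), 'wrist_torque': array([-0.04122947, -0.03359207,  0.01852179]), 'gripper_force': 0.0, 'gripper_width': 85.231664575697}
18.700000000000003
```

View pics/top0.png

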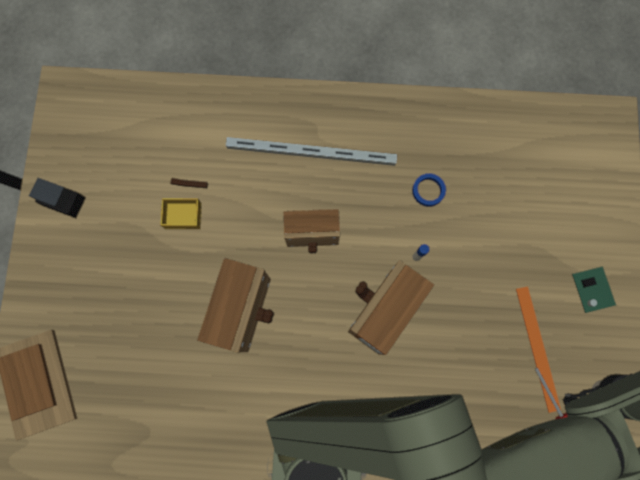

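View pics/side0.png

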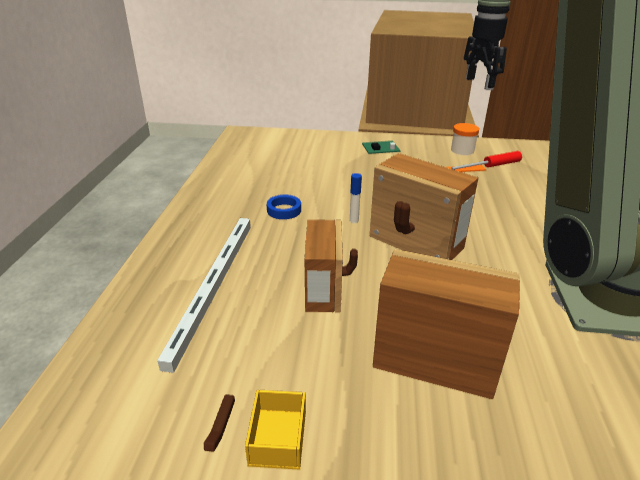

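The top view shows these candidates: middle block (312,225), paddle towards the robot, top about 56 px ≈ 130 mm; left block (235,305) and right block (392,308), both about 85 px, so too big; flat block (38,383), lying down. I choose the middle one. The strip runs (228,144)–(396,160), and the marker (423,250), tape (429,190), bin (181,213) and spare (189,183) are clear of it.

Run:
```python
from h import *
im=cv2.imread("pics/top0.png")
c=cv2.resize(im[195:265,270:360],None,fx=8,fy=8,interpolation=cv2.INTER_CUBIC); cv2.imwrite("pics/crop.png",c)
hsv=cv2.cvtColor(im,cv2.COLOR_BGR2HSV)
# strip: low saturation
m=((hsv[...,1]<60)&(hsv[...,2]>120)).astype(np.uint8)*255; m[:130]=0;m[180:]=0;m[:,:200]=0;m[:,420:]=0
m=cv2.morphologyEx(m,cv2.MORPH_CLOSE,np.ones((5,5)))
k=max(cv2.findContours(m,0,1)[0],key=cv2.contourArea); b=cv2.boxPoints(cv2.minAreaRect(k)); print("strip px",b)
for p in b: print(px2w("top",*p,25).round(1),px2w("top",*p,0).round(1))
for n,p in dict(marker=(423,250,120),tape=(429,190,24),bin=(181,213,45),spare=(189,183,25)).items(): print(n,px2w("top",*p).round())
```

```text
strip px [[224.68767 144.96713]
 [225.72331 135.12878]
 [397.60822 153.22192]
 [396.57257 163.06027]]
[768.  283.4  25. ] [776.9 288.4   0. ]
[794.8 283.2  25. ] [804.1 288.2   0. ]
[ 771.1 -160.9   25. ] [ 780.  -163.7    0. ]
[ 744.5 -159.    25. ] [ 753.  -161.8    0. ]
marker [ 506. -216.  120.]
tape [ 678. -243.   24.]
bin [578. 371.  45.]
spare [662. 364.  25.]
```

View pics/crop.png

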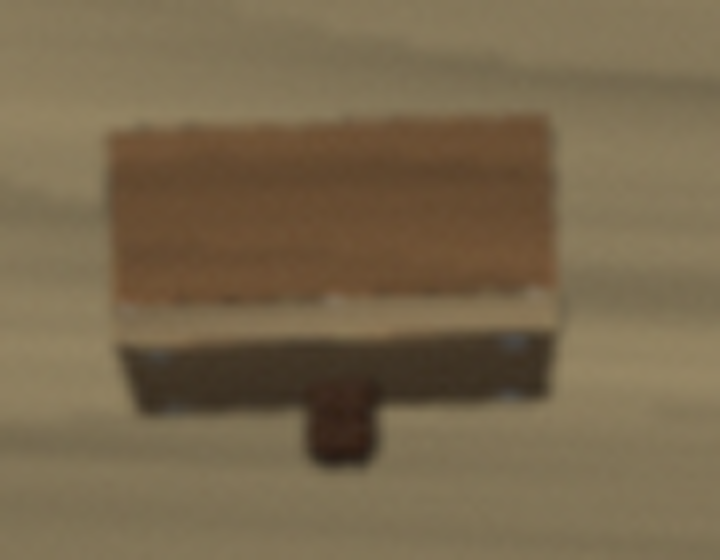

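The crop shows the middle block's top: back corners at (283.5,211.4) and (338.6,209.5), front corners at (285,238.1) and (340,236.2). The paddle is at (312.5,252), on the robot's side.

Run:
```python
from h import *
g=lambda u,v:px2w("top",u/8-.44+270,v/8-.44+195,120)
P=[g(108,131),g(549,116),g(120,345),g(560,330)]
for p in P: print(p.round(1))
n=np.linalg.norm
print("w",n(P[0]-P[1]),n(P[2]-P[3]),"d",n(P[0]-P[2]),n(P[1]-P[3]),"ctr",np.mean(P,0).round(1))
d=P[0]-P[1]+P[2]-P[3]; th=np.arctan2(-d[0],d[1]); print("yaw",th)
s=np.array([768,283.4])-np.array([744.5,-159]); print("strip yaw",np.arctan2(-s[0],s[1]),n(s))
print("bottom front", [px2w("top",u/8-.44+270,v/8-.44+195,0).round(1) for u,v in((140,414),(548,397))])
# side-view refinement of strip near... far side top edge only
for u,v in((166,361),(242,219),(250,222),(176,370)): print(px2w("side",u,v,25).round(1))
```

```text
[579.9 113.2 120. ]
[591.7 -15.3 120. ]
[516.5 105.2 120. ]
[528.2 -21.7 120. ]
w 129.0483877835793 127.501617776029 d 63.89238420462576 63.91008995006062 ctr [554.1  45.4 120. ]
yaw 0.09162623711654226
strip yaw -0.053069471746858214 443.023712683644
bottom front [array([517.7, 106.9,   0. ]), array([530.4, -21.1,   0. ])]
[773.1 278.   25. ]
[ 759.  -156.2   25. ]
[ 737.9 -145.7   25. ]
[751.2 293.8  25. ]
```

```bash
cat >> h.py <<'E'
from scipy.spatial.transform import Rotation as Ro
def plan(target,yaw):
    s=manip.state(); R=Ro.from_rotvec(s["tcp_rot"]).as_matrix()
    d=R.T@(np.array(target,float)-s["eef_pos"]); y0=np.arctan2(R[1,0],R[0,0])
    print("t",s["t"],"pos",s["eef_pos"].round(1),"cm",(d/10).round(2),"turn",np.degrees(y0-yaw).round(1),"yaw",y0.round(3),"F",s["ft_force"].round(1),"tilt",R[2,2].round(4))
E
python3 - <<'E'
from h import *
for u,v in((270,272),(272,316),(241,352),(403,262),(357,290)): print(u,v,px2w("top",u,v,170).round(),px2w("top",u,v,100).round())
plan([482,38,260],0.092)
E
```

```text
270 272 [428. 128. 170.] [437. 135. 100.]
272 316 [333. 116. 170.] [337. 123. 100.]
241 352 [253. 177. 170.] [253. 186. 100.]
403 262 [ 467. -164.  170.] [ 478. -173.  100.]
357 290 [400. -65. 170.] [407. -69. 100.]
t 0.1 pos [ 215.7 -532.6  230.6] cm [ 46.1  -42.89  -2.87] turn 16.8 yaw 0.385 F [-0.1 -0.3  0.1] tilt -1.0
```

{"fn": "arm_command", "kwargs": {"deltas": [[1,-1,-3,0],[4,-4,-3,0],[7,-6.5,-3,0],[10,-9.3,-3,0],[12.8,-11.9,-3,0]], "fingers": 1}}

```text
t: 0.52
eef_pos: [290.0, -372.6, 261.0]
tcp_rot: [-3.083, -0.599, -0.0]
ft_force: [1.3, 0.2, 0.5]
gripper_width: 85.5
gripper_force: 0.0
```

{"fn": "arm_command", "kwargs": {"deltas": [[2.8,-2.6,0,0],[5.6,-5.2,0,0],[8.4,-7.8,0,0],[11.2,-10.4,0,0],[14,-13,0,0]]}}

```text
t: 0.93
eef_pos: [370.9, -199.7, 261.2]
tcp_rot: [-3.084, -0.6, 0.0]
ft_force: [0.8, -0.6, 0.7]
gripper_width: 85.7
gripper_force: 0.0
```

{"fn": "arm_command", "kwargs": {"deltas": [[2.8,-2.6,0,0],[5.6,-5.2,0,0],[8.4,-7.8,0,0],[11.2,-10.4,0,0],[14,-13,0,0]]}}

```text
t: 1.35
eef_pos: [451.9, -26.6, 261.1]
tcp_rot: [3.083, 0.601, -0.001]
ft_force: [-0.2, -1.4, 0.1]
gripper_width: 85.4
gripper_force: 0.0
```

Run:
```python
from h import *
plan([482,38,260],0.092)
```

```text
t 1.35 pos [451.9 -26.6 261.1] cm [ 5.22 -4.86  0.11] turn 16.8 yaw 0.385 F [-0.2 -1.4  0.1] tilt -1.0
```

{"fn": "arm_command", "kwargs": {"deltas": [[2.6,-2.4,0,5],[5.2,-4.8,0,10],[5.2,-4.8,0,16.8],[5.2,-4.8,0,16.8],[5.2,-4.8,0,16.8]]}}

```text
t: 1.77
eef_pos: [481.5, 35.6, 260.8]
tcp_rot: [3.138, 0.15, -0.002]
ft_force: [0.2, 0.1, 0.1]
gripper_width: 85.5
gripper_force: 0.0
```

Run:
```python
from h import *
plan([482,38,93],0.092)
```

```text
t 1.7667 pos [481.5  35.6 260.8] cm [ 0.09 -0.24 16.78] turn 0.2 yaw 0.095 F [0.2 0.1 0.1] tilt -1.0
```

Descend, then a quick side look before contact.

{"fn": "arm_command", "kwargs": {"deltas": [[0,-0.2,4,0],[0,-0.2,8,0],[0,-0.2,12,0],[0,-0.2,15,0],[0,-0.2,16.8,0]]}}

```text
t: 2.18
eef_pos: [478.9, 36.0, 90.2]
tcp_rot: [3.138, 0.145, -0.009]
ft_force: [0.8, -0.4, -0.2]
gripper_width: 85.9
gripper_force: 0.0
```

{"fn": "arm_command", "kwargs": {"deltas": [[0,0,0,0],[0.4,0,0,0],[0.8,0,0,0],[1.2,0,0,0],[1.2,0,0,0]]}}

```text
t: 2.6
eef_pos: [496.1, 38.5, 95.0]
tcp_rot: [3.138, 0.144, 0.008]
ft_force: [0.5, 0.5, 0.3]
gripper_width: 85.6
gripper_force: 0.0
```

Run:
```python
from h import *
cv2.imwrite("pics/s1.png",cams.read_camera("side")[150:350,240:480].repeat(2,0).repeat(2,1))
plan([522,42,93],0.092)
```

```text
t 2.65 pos [495.2  38.5  94.7] cm [ 2.7  -0.1   0.18] turn -0.0 yaw 0.092 F [ 0.4 -0.3  0.4] tilt -1.0
```

View pics/s1.png

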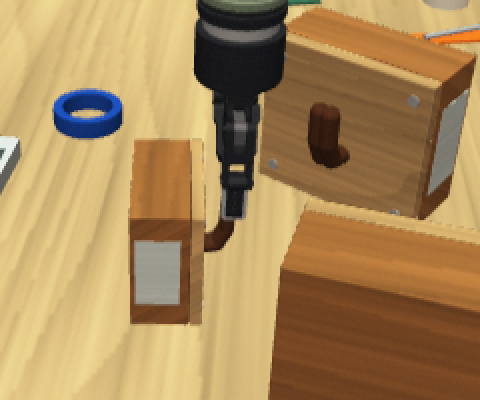

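The side view shows both fingertips upright at (235,205), just short of the pale face at (200,200) near its top, with the paddle between them. Pushing now.

{"fn": "arm_command", "kwargs": {"deltas": [[0.6,0,0,0],[1.2,0,0,0],[1.7,0,0,0],[2.2,0,0,0],[2.7,0,0,0]]}}

```text
t: 3.07
eef_pos: [520.4, 41.1, 93.2]
tcp_rot: [3.138, 0.144, -0.002]
ft_force: [-2.7, 0.1, 2.3]
gripper_width: 86.0
gripper_force: 1.3
```

{"fn": "arm_command", "kwargs": {"deltas": [[0.5,0,0,0],[1.0,0,0,0],[1.5,0,0,0],[2.0,0,0,0],[2.5,0,0,0]]}}

```text
t: 3.48
eef_pos: [546.4, 43.4, 93.4]
tcp_rot: [3.138, 0.144, 0.001]
ft_force: [-1.4, -0.4, 0.7]
gripper_width: 85.5
gripper_force: 0.6
```

Run:
```python
from h import *
cv2.imwrite("pics/s2.png",cams.read_camera("side")[150:350,200:440].repeat(2,0).repeat(2,1))
plan([522,42,93],0.092)
```

```text
t 3.5333 pos [547.6  43.4  93.4] cm [-2.57 -0.09  0.03] turn -0.0 yaw 0.091 F [1.9 0.4 0.6] tilt -1.0
```

View pics/s2.png

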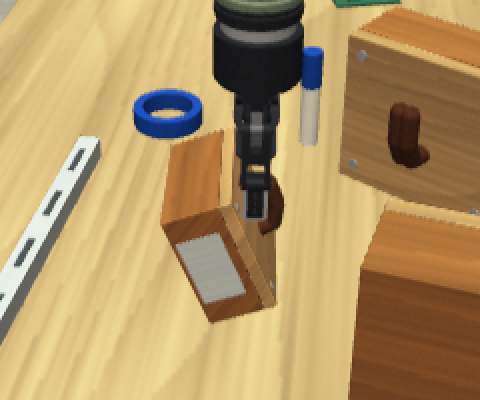

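The side view shows the tile tipping about its rear edge near (210,320), roughly 0.4 rad over, with the paddle between the fingers. Keep going.

{"fn": "arm_command", "kwargs": {"deltas": [[0.5,0,0,0],[1.0,0,0,0],[1.5,0,0,0],[2.0,0,0,0],[2.0,0,0,0]]}}

```text
t: 3.95
eef_pos: [566.8, 45.2, 93.3]
tcp_rot: [3.138, 0.144, 0.002]
ft_force: [-0.1, 0.4, -0.6]
gripper_width: 85.6
gripper_force: 0.0
```

{"fn": "arm_command", "kwargs": {"deltas": [[-1,0,-2,0],[-2,0,-4,0],[-3,0,-6,0],[-4,0,-6,0],[-5,0,-6,0]]}}

```text
t: 4.37
eef_pos: [515.6, 40.5, 154.1]
tcp_rot: [3.138, 0.144, 0.004]
ft_force: [-0.4, 0.1, -0.8]
gripper_width: 85.4
gripper_force: 0.0
```

Run:
```python
from h import *
cv2.imwrite("pics/s3.png",cams.read_camera("side"));t=cams.read_camera("top");cv2.imwrite("pics/t3.png",t)
a=cv2.imread("pics/s3.png")[150:400,130:430]; b=t[120:270,220:400]
o=np.vstack([cv2.resize(a,(720,600))[:300],]) if 0 else np.hstack([cv2.resize(a,(400,333)),cv2.resize(b,(400,333))]); cv2.imwrite("pics/c3.png",o)
plan([520,50,93],0.092)
```

```text
t 4.4667 pos [513.3  40.4 152.5] cm [ 0.77 -0.9   5.95] turn -0.0 yaw 0.091 F [-0.4  0.9  0.4] tilt -1.0
```

View pics/c3.png

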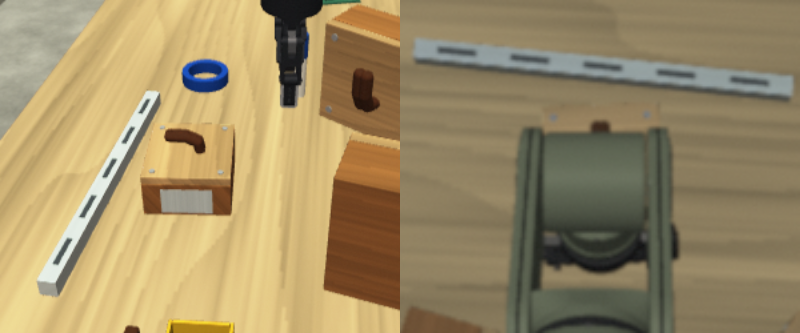

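The tile lies on its back, paddle up, at about (190,165) in the left view, square-ish and short of the strip; nothing else has moved.

Run:
```python
from h import *
for n,u,v in(("NL",233,181),("FL",143,181),("FR",148,124)): print(n,px2w("side",u*.75+130,v*.75+150,65).round(1))
plan([525,48,22],-0.053)
```

```text
NL [576.6 115.7  65. ]
FL [693.7 130.2  65. ]
FR [719.8  -1.9  65. ]
t 4.4667 pos [513.3  40.4 152.5] cm [ 1.27 -0.65 13.05] turn 8.3 yaw 0.091 F [-0.4  0.9  0.4] tilt -1.0
```

{"fn": "arm_command", "kwargs": {"deltas": [[1,-0.6,3,3],[1,-0.6,6,6],[1,-0.6,9,8.2],[1,-0.6,12,8.2],[1,-0.6,13,8.2]]}}

```text
t: 4.88
eef_pos: [521.7, 47.2, 18.5]
tcp_rot: [3.14, -0.081, -0.014]
ft_force: [-0.6, -0.1, -0.7]
gripper_width: 85.3
gripper_force: 0.0
```

{"fn": "arm_command", "kwargs": {"deltas": [[0.8,0,0,0],[1.6,0,0,0],[2.4,0,0,0],[3.2,0,0,0],[4.0,0,0,0]]}}

```text
t: 5.3
eef_pos: [567.3, 45.4, 24.9]
tcp_rot: [-3.14, 0.081, -0.006]
ft_force: [0.0, -0.5, -0.2]
gripper_width: 85.4
gripper_force: 0.0
```

{"fn": "arm_command", "kwargs": {"deltas": [[0.5,0,0,0],[1.0,0,0,0],[1.5,0,0,0],[2.0,0,0,0],[2.5,0,0,0]]}}

```text
t: 5.72
eef_pos: [589.5, 44.3, 23.4]
tcp_rot: [-3.14, 0.08, 0.002]
ft_force: [-4.6, 2.1, 2.7]
gripper_width: 85.4
gripper_force: 2.2
```

{"fn": "arm_command", "kwargs": {"deltas": [[0.4,0,0,0],[0.8,0,0,0],[1.2,0,0,0],[1.6,0,0,0],[2.0,0,0,0]]}}

```text
t: 6.13
eef_pos: [609.7, 42.7, 23.3]
tcp_rot: [3.14, -0.082, -0.002]
ft_force: [-6.6, 0.5, 3.8]
gripper_width: 85.3
gripper_force: 2.7
```

Run:
```python
from h import *
t=cams.read_camera("top");s=cams.read_camera("side");cv2.imwrite("pics/t4.png",t);cv2.imwrite("pics/s4.png",s)
o=np.hstack([cv2.resize(s[180:320,140:320],None,fx=2.2,fy=2.2),cv2.resize(t[120:260,220:400],None,fx=2.2,fy=2.2)]); cv2.imwrite("pics/c4.png",o)
plan([630,45,20],-0.053)
```

```text
t 6.2333 pos [611.   42.6  23.2] cm [ 1.88 -0.33  0.33] turn 0.1 yaw -0.052 F [-1.4  0.2  1.6] tilt -1.0
```

View pics/c4.png

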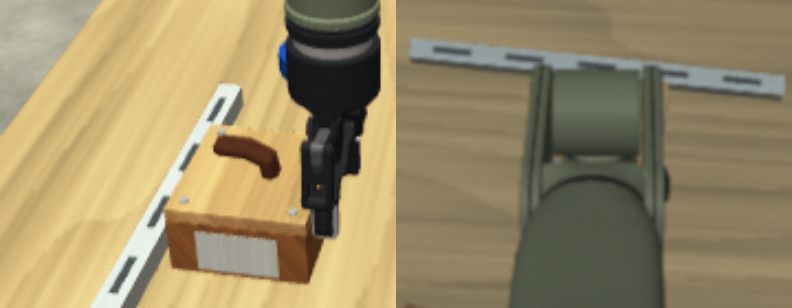

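The side view shows the fingers on the near side at (325,225) and the tile's far edge near the strip around (170,215), with about 15 mm still to go. Pushing slowly until the force rises.

{"fn": "arm_command", "kwargs": {"deltas": [[0.3,0,0,0],[0.6,0,0,0],[0.9,0,0,0],[1.2,0,0,0],[1.4,0,0,0]]}}

```text
t: 6.65
eef_pos: [622.5, 42.1, 23.1]
tcp_rot: [3.14, -0.08, -0.006]
ft_force: [-12.2, 0.3, 9.3]
gripper_width: 85.6
gripper_force: 6.2
```

{"fn": "arm_command", "kwargs": {"deltas": [[0.1,0,0,0],[0.2,0,0,0],[0.3,0,0,0],[0.4,0,0,0],[0.5,0,0,0]]}}

```text
t: 7.07
eef_pos: [622.2, 42.1, 23.2]
tcp_rot: [3.14, -0.081, -0.024]
ft_force: [-21.8, 0.7, 16.1]
gripper_width: 85.4
gripper_force: 11.1
```

The arm stopped at x = 622 with the force rising to 22 N, so the tile is against the stop. Back off and check.

{"fn": "arm_command", "kwargs": {"deltas": [[-0.5,0,0,0],[-1.5,0,0,0],[-3,0,0,0],[-5,0,0,0],[-7,0,0,0]]}}

```text
t: 7.48
eef_pos: [560.6, 45.6, 23.5]
tcp_rot: [-3.14, 0.081, -0.008]
ft_force: [0.1, -0.4, -0.1]
gripper_width: 85.3
gripper_force: 0.0
```

{"fn": "arm_command", "kwargs": {"deltas": [[0,0,-4,0],[0,0,-8,0],[-3,0,-12,0],[-7,0,-14,0],[-11,0,-16,0]]}}

```text
t: 7.9
eef_pos: [463.4, 50.8, 179.4]
tcp_rot: [-3.14, 0.082, -0.012]
ft_force: [-0.8, 0.3, 0.4]
gripper_width: 85.2
gripper_force: 0.0
```

{"fn": "arm_command", "kwargs": {"deltas": [[-1,2,0,0],[-2,6,0,0],[-2,10,0,0],[-2,14,0,0],[-2,18,0,0]]}}

```text
t: 8.32
eef_pos: [433.3, -130.3, 178.0]
tcp_rot: [3.139, -0.08, 0.009]
ft_force: [0.8, 0.9, 0.3]
gripper_width: 85.9
gripper_force: 0.0
```

Run:
```python
from h import *
t=cams.read_camera("top");s=cams.read_camera("side");cv2.imwrite("pics/t5.png",t);cv2.imwrite("pics/s5.png",s)
o=np.hstack([cv2.resize(s[190:330,160:300],None,fx=2.8,fy=2.8),cv2.resize(t[120:220,260:360],(392,392),interpolation=cv2.INTER_CUBIC)]); cv2.imwrite("pics/c5.png",o)
plan([630,45,20],-0.053)
```

```text
t 8.4167 pos [ 433.6 -133.5  177.8] cm [ 18.48 -19.02  15.81] turn -0.3 yaw -0.058 F [-0.  -0.2 -0.2] tilt -1.0
```

View pics/c5.png

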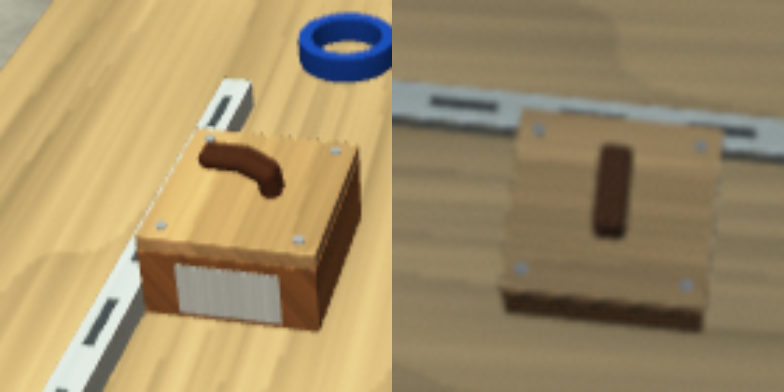

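The views show the tile flat, paddle up, its far edge against the strip: far top corners at (521,110) and (721,129) in the right crop. Checking the numbers.

Run:
```python
from h import *
t=cv2.imread("pics/t5.png"); hsv=cv2.cvtColor(t,cv2.COLOR_BGR2HSV).astype(int)
g=lambda u,v,z:px2w("top",(u-392)/3.92-.37+260,v/3.92-.37+120,z)
A={k:g(*p,65) for k,p in dict(FL=(521,110),FR=(721,129),NL=(502,290),NR=(706,307)).items()}
for k,v in A.items(): print(k,v.round(1))
y=lambda a,b:np.arctan2(-(a-b)[0],(a-b)[1])
print("yaw far",y(A["FL"],A["FR"]),"near",y(A["NL"],A["NR"]))
# strip near top edge by per-column max gradient, first image (unoccluded), saturation jump
t0=cv2.imread("pics/top0.png"); s=cv2.cvtColor(t0,cv2.COLOR_BGR2HSV)[...,2].astype(float)
P=[]
for u in range(232,394):
    v0=150+(u-228)*(16/168.); r=np.arange(int(v0-5),int(v0+6)); d=s[r,u]-s[r+1,u]; w=np.clip(d,0,None); i=d.argmax(); sl=slice(max(i-1,0),i+2)
    P.append(px2w("top",u,(w[sl]*(r[sl]+.5)).sum()/max(w[sl].sum(),1e-6),25)[:2])
P=np.array(P); k=np.polyfit(P[:,1],P[:,0],1)
for _ in range(4):
    e=abs(P[:,0]-np.polyval(k,P[:,1])); q=P[e<3]; k=np.polyfit(q[:,1],q[:,0],1)
print("strip yaw",-np.arctan(k[0]),len(q),"resid",e.mean())
for c in("FL","FR"): print(c,"gap x",A[c][0]-np.polyval(k,A[c][1]))
```

```text
FL [756.3 105.9  65. ]
FR [750.9 -21.8  65. ]
NL [637.3 109.7  65. ]
NR [633.6 -18.3  65. ]
yaw far -0.04248424756151025 near -0.02907891525419015
strip yaw -0.049317685129034616 162 resid 0.2665115180605883
FL gap x -1.8553085091529056
FR gap x -0.9808419445662366
```

{"fn": "arm_command", "kwargs": {"deltas": [[0,0,-3,0],[0,0,-6,0],[0,0,-8,0],[0,0,-8,0],[0,0,-8,0]]}}

```text
t: 8.83
eef_pos: [433.5, -128.0, 258.1]
tcp_rot: [3.139, -0.08, 0.007]
ft_force: [0.6, 0.3, -1.0]
gripper_width: 85.5
gripper_force: 0.0
```

```bash
python3 -c "
from station import manip
print(manip.sign_off())"
```

```text
the job is handed in; nothing more can be done
None
```

I tipped the tile onto its back by pushing and slid it against the stop; the last images put both far corners about 1–2 mm from the strip (5 mm allowed), and I handed it in at about 9 s without seeing a verdict.

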